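Clamp the walnut blank in the screw jig

TASK

Slide the dark walnut blank along the jig's base, between the two guides and under the clamp screw, until its end is fully home against the stop; then turn the T-handle clockwise until the blank is firmly clamped, stopping when the handle takes about three times the effort of free running, so that the wood is not crushed. Leave it clamped, let go of everything, and do not shift the pale offcut, the screwdriver or the brush.

Things in the scene. Friction and masses are not known exactly. Their poses are not given: they have to be found in the camera images.
- blank: Dark brown walnut bar, 195 long (x) x 44 wide (y) x 28 high (z) mm, about 0.2 kg, lying flat on the bench. Origin: centre of its underside. Both ends are alike.
- clamp: Clamping jig fixed to the bench: light grey base plate 15 mm thick, blue iron gooseneck, vertical steel screw. Origin: bench height, on the screw axis; mouth towards its -x, z up. Plate x -160 to +100, y -55 to +55 mm. Blue arm: x -22 to +95, y -20 to +20 mm, 65 to 97 mm above the bench; column at x +59 to +95 mm. The pad clears the lying blank by 3 to 11 mm.
- stop (a point): On the jig: middle of the upright aluminium stop face, at plate height (15 mm above the bench), 45 mm beyond the screw axis along the jig's x; the face is 30 mm high. With the blank home its end touches it, its centre is 97.5 mm before it and its near end sticks out 150 mm before the screw axis, where it can be held (say 160 mm before the stop, clear of guides and handle).
- mouth (a point): On the jig: middle of the mouth between the two aluminium side guides, at plate height, 58 mm before the screw axis. The guides are 18 mm high above the plate, 74 mm apart here, narrowing within 28 mm to 50 mm apart (inner faces) and running straight from there to the stop.
- screw: The clamp screw, handle and pad. Goes down 4 mm per radian of clockwise turn. Origin: screw axis at the T-bar's centre line, 142 mm above the bench at handle joint 0; does not turn. Under it a black cushioned pad (1 mm per 30 N), face 14 mm across, set by hand on the screw at a height that differs by 6 mm from time to time: the angle at which it meets the blank is unknown and must be felt.
- t_grip (a point): Centre of the T-handle's cross bar, on the screw axis; its x axis points along the bar, z up. The bar is steel, round, 14 mm in diameter, 80 mm long plus 17 mm balls at its ends (97 mm in all), on a stem 12 mm in diameter. It sits on the screw in a rubber bush that twists by 0.67 rad per N m before the screw follows, and springs back when let go. The bar goes down with the screw.
- t_handle (a joint): Turn of the screw, rad (without the twist of the bush); grows clockwise from above (tightening). 0 to 0.5 at the start, limit 4.6; clamped 1 to 3.3 rad from the start. Free running takes 0.10 to 0.15 N m; once the pad bears, torque rises about 0.007 N m per newton (0.4 to 0.6 N m per rad of bar turn): about 0.25 at 20 N, 0.4 at 40 N, 0.6 at 70 N. The screw holds itself when let go.
- offcut: Pale pine offcut, the same size as the blank (195 x 44 x 28 mm), to be left where it lies. Origin: centre of its underside; x along its length.
- screwdriver: Blue-handled screwdriver lying at the right, to be left alone.
- brush: Brush lying at the left, to be left alone.
Not all that is in view belongs to the job. What is shaped like the blank but green or orange is not meant.

How it is judged (in metres and radians):
On the way, in this order (a step that is already met when the one before it is completed fails the run):
1. the blank lies flat on the jig's base between the guides, its end home against the stop (within about 4 mm), not yet clamped (x of blank in the frame of clamp between -0.057 and -0.048 m and y of blank in the frame of clamp between -0.005 and 0.005 m and z of blank in the frame of clamp below 0.019 m and angle between the x axis of blank and the x axis of clamp, either way round below 0.07 rad and contact force between blank and screw below 2 N), for 0.3 s.
2. the screw's pad presses on the blank with more than 20 N (x of blank in the frame of clamp between -0.057 and -0.048 m and y of blank in the frame of clamp between -0.005 and 0.005 m and z of blank in the frame of clamp below 0.019 m and angle between the x axis of blank and the x axis of clamp, either way round below 0.07 rad and contact force between blank and screw above 20 N), for 0.3 s.
At the end, for the whole second after the job is handed in: The blank lies at rest in the jig, flat on the base, between the guides (within 5 mm of the middle, straight within 0.07 rad) and home against the stop (within about 4 mm), and the screw's pad holds it with 20 to 75 N (all of step 2 and contact force between blank and screw below 75 N and linear speed of blank below 0.01 m/s); the robot touches nothing.
It fails at once if the blank is crushed: the pad presses on it with more than 75 N (contact force between blank and screw above 75 N).
It fails at once if the offcut, the screwdriver or the brush is shifted by more than 25 mm (distance of any of offcut, screwdriver, brush from where it was at the start of the episode above 0.025 m).
It also fails if it takes over 72 s, if anything falls off the work surface, if the arm or the gripper's body presses on something with over 40 N, if the wrist force passes 120 N, or if a joint passes its speed limit or range.

ROBOT

A 6-joint arm with a two-finger parallel gripper is mounted at the origin on the work surface. World frame = base frame: x ahead of the robot, y to its left, z up, the work surface at z = 0. Lengths are in m, angles in degrees, forces in N, time in s.
With the tool pointing down it reaches from about 0.35 to 0.775 m from the base axis. Payload 5.5 kg.
Tool frame: the origin (TCP) lies midway between the tips of the shut fingers; the grasp point (between the pads) lies 19 mm behind it (r.tcp_to_grasp is the distance from the TCP to the grasp point, in m); z points along the fingers, y is the line along which they close (so a half turn about z gives the same grasp; the last joint's range is limited). The gripper opens to 85 mm and grips with 20 to 120 N. Pads are 22 mm wide; open, the fingers measure 114 mm over their backs; the gripper's body (76 mm by 85 mm) begins 54 mm behind the grasp point. The pads swing forward as they close: fully open they stand 13 mm farther back than shut.
Start: joints at [59.496, 17.945, 2.641, 74.691, 0, 82.002], TCP at [0.22, 0.531, 0.231] pointing down, gripper open.
Joint ranges: [-158.12, 158.12], [-49.38, 96.58], [-58.88, 72.47], [-126.05, 133.96], [-84.25, 85.87], [-180, 180]. Speed limits (degrees/s): [147.25, 147.25, 180, 180, 180, 180].

INTERFACE

Orientations are given as a 3x3 rotation matrix whose columns are the frame's x, y, z axes.
In Python, from cell import r gives the robot as it stands. The module is installed in compiled form; this text tells all that it offers.
- The arm moves only by the shell command python3 -m handwheel 'ROWS' [OPENING] [FORCE]. ROWS is JSON, one flat list of numbers, 4 for each row, row after row: the shift along the tool's x, y, z in m, then the turn about the tool's z in degrees. A call has 1 to 20 rows; each row shifts and turns the commanded pose from where the row before left it, along the tool's axes as they then stand; what a row does not reach is not made up. A row lasts 1/12 s, in which the tool goes at most 41.7 mm and 7.16 degrees, less where a joint would pass 70% of its speed; a pose out of reach is approached as far as the arm can. A call is refused whole if a number of a shift passes 0.0417 or a number of a turn 7.16, either way. A call with a gripper value outside its range is refused whole. OPENING is the finger opening in m, from 0 to 0.0854, set as the call begins (- or left out, the last holds). The fingers move at their own pace and stop on an object; FORCE is the grip in N (left out, the last holds). Time passes only in rows, so rows that do not move let the fingers close. It gives the time, the measured TCP pose, the force, the opening and the grip force at its end, in the units of the state.
- r.get_obs(): the state, without advancing time (a new reading comes with each control period).
- r.snapshot(name): name is "scene" or "side" or "wrist"; returns (picture, depth): 384x512x3 uint8, red, green, blue; 384x512 float32, m along the optical axis (not along the pixel's ray), 0 where there is no reading.
- r.calibration(name): a dict with "mtx" (3x3 intrinsics, pixels), "view" (4x4, takes a point from world to camera coordinates). Camera axes: x right, y up, looking along -z (the intrinsics and any distortion apply to the point x, -y, -z); pixel columns grow to the right and rows downward; lengths in m; the calibration is good to about 2 mm. A picture is of the moment at which its call begins: read the wrist's pose just before it. calibration takes no time and is no camera call; for the wrist camera it gives the pose at the moment of the call.
- r.finish_job(): hands the job in; it is judged then, once.
The state is a dict: "t": time; "qpos": joint angles; "dq": joint speeds; "joint_efforts": joint torques, N m; "tool_pos": TCP position; "tcp_rot": TCP orientation; "force": force on the tool from outside, world axes, zero at the start; "ft_torque": the same for the moment, N m; "opening": opening from 0.0 (shut) to 1.0 (fully open); "grasp_force": force on a finger pad.
Only numpy, scipy, OpenCV 4.12 (cv2) and the standard library are available. Lean on these libraries where they do the work, as an engineer would, in place of code of your own. Each camera call takes 0.05 s, during which the arm holds its last target. There are 200 camera calls.

## Working session

There is one attempt and no reset: what is moved stays moved. The work goes in short steps, Python scripts to look and compute and a shell command to move; the robot and the scene stay as the last step left them, time stands still between calls to the robot, and variables do not carry over. Pictures are saved under pics/ and viewed, at most 10 in all, crops included, and the job is handed in when it is done.

```bash
mkdir -p pics; cat > h.py <<'E'
import numpy as np, cv2
from cell import r
def snap(n):
    c=r.calibration(n); im,d=r.snapshot(n); return im,d,np.array(c["mtx"]),np.array(c["view"]),c
def world(d,K,V):
    v,u=np.indices(d.shape); z=d
    P=np.stack([(u-K[0,2])/K[0,0]*z,-(v-K[1,2])/K[1,1]*z,-z,np.ones_like(z)],-1)
    return (P@np.linalg.inv(V).T)[...,:3]
E
python3 - <<'E'
from h import *
o=r.get_obs(); print(o)
for n in("scene","side"):
    im,d,K,V,c=snap(n); np.savez(f"{n}0.npz",im=im,d=d,K=K,V=V)
    print(n,c.keys(),K.tolist(),V.round(3).tolist())
    cv2.imwrite(f"pics/{n}0.png",im[...,::-1])
E
```

```text
{'t': 0.0, 'qpos': array([ 5.94947129e+01,  1.79912103e+01,  2.57700262e+00,  7.46909875e+01,
       -1.40658336e-03,  8.20011929e+01]), 'dq': array([-0.01772867, -0.05090902,  0.00961956, -0.042465  , -0.03754211,
       -0.06443402]), 'joint_efforts': array([-2.65320878e-04, -4.80623460e+01,  2.98534352e+01,  1.95004331e-02,
       -3.25815108e-05, -8.78915500e-06]), 'tool_pos': array([0.219858  , 0.53075041, 0.23040504]), 'tcp_rot': array([[-9.23836149e-01,  3.82787068e-01, -9.10835345e-04],
       [ 3.82788082e-01,  9.23834803e-01, -1.59432753e-03],
       [ 2.31173432e-04, -1.82155432e-03, -9.99998314e-01]]), 'force': array([ 0.19966203, -0.32111795, -0.35883422]), 'ft_torque': array([-0.01449279, -0.02358828, -0.00375881]), 'grasp_force': 0.0, 'opening': 0.9987138977359808}
scene dict_keys(['mtx', 'view']) [[484.104104108877, 0.0, 253.71810427831153], [0.0, 484.104104108877, 194.77380554849918], [0.0, 0.0, 1.0]] [[0.908, 0.419, -0.015, -0.473], [-0.342, 0.76, 0.552, 0.123], [0.243, -0.496, 0.834, -1.746], [0.0, 0.0, 0.0, 1.0]]
side dict_keys(['mtx', 'view']) [[443.53298356051187, 0.0, 264.8815035857456], [0.0, 443.53298356051187, 189.6918354940176], [0.0, 0.0, 1.0]] [[0.995, -0.094, 0.014, -0.508], [0.053, 0.669, 0.741, -0.114], [-0.079, -0.737, 0.671, -1.587], [0.0, 0.0, 0.0, 1.0]]
```

View pics/scene0.png

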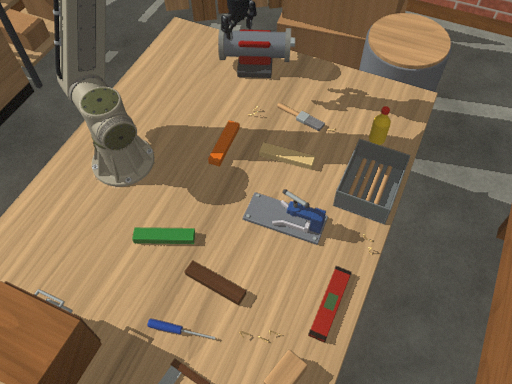

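View pics/side0.png

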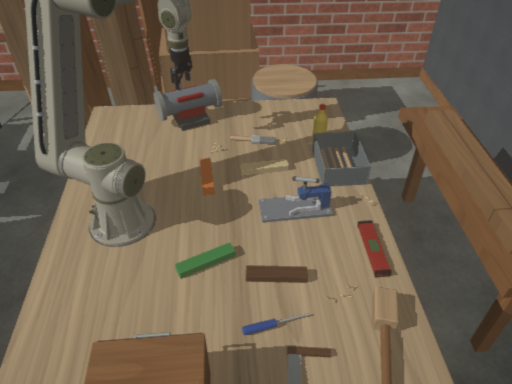

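The walnut blank is at scene (215,282) / side (277,274). The green bar at scene (165,236) and the orange one at (225,143) are decoys, and the pale offcut is at (288,155). The jig is at scene (287,216) / side (297,205) with its handle at about (295,198) in the scene. Only the dark brown bar matches the blank, so I'll check it in an enlarged crop and measure.

```bash
python3 - <<'E'
from h import *
big=[]
for n,(x0,y0,x1,y1) in (("scene",(180,180,340,310)),("side",(235,165,395,295))):
    f=np.load(f"{n}0.npz"); im,d,K,V=f["im"],f["d"],f["K"],f["V"]
    W=world(d,K,V); hsv=cv2.cvtColor(im,cv2.COLOR_RGB2HSV)
    big.append(cv2.resize(im[y0:y1,x0:x1],None,fx=2.5,fy=2.5,interpolation=cv2.INTER_CUBIC))
    X,Y,Z=W[...,0],W[...,1],W[...,2]
    b=(X>.3)&(X<.75)&(Y>-.4)&(Y<.5)
    print(n,"bench z",np.median(Z[b]))
    # blank: dark
    cu,cv=(215,282) if n=="scene" else (277,274)
    w0=W[cv,cu]; print(" blank px",im[cv,cu],w0)
    m=(abs(Z-.028)<.006)&(np.hypot(X-w0[0],Y-w0[1])<.14)&(hsv[...,2]<130)
    p=W[m][:,:2].astype(np.float32); print(" blank",m.sum(),cv2.minAreaRect(p))
    # plate: grey at z=15mm
    ju,jv=(255,212) if n=="scene" else (272,211)
    w0=W[jv,ju]; print(" plate px",im[jv,ju],w0)
    m=(abs(Z-.015)<.006)&(np.hypot(X-w0[0],Y-w0[1])<.3)&(hsv[...,1]<70)
    m=cv2.morphologyEx(m.astype(np.uint8),cv2.MORPH_OPEN,np.ones((2,2)))>0
    p=W[m][:,:2].astype(np.float32); print(" plate",m.sum(),cv2.minAreaRect(p))
    # blue
    m=(hsv[...,0]>105)&(hsv[...,0]<125)&(hsv[...,1]>120)&(np.hypot(X-w0[0],Y-w0[1])<.3)&(Z>.085)&(Z<.105)
    p=W[m][:,:2].astype(np.float32); print(" blue top",m.sum(),cv2.minAreaRect(p))
    # handle
    m=(Z>.125)&(Z<.16)&(np.hypot(X-w0[0],Y-w0[1])<.3)&b
    p=W[m]; print(" handle",m.sum(),p.mean(0),cv2.minAreaRect(p[:,:2].astype(np.float32)),p[:,2].max())
cv2.imwrite("pics/crop0.png",np.hstack(big)[...,::-1])
E
```

```text
scene bench z 0.0006932484834221153
 blank px [93 61 38] [ 0.5264477  -0.28827866  0.02507527]
 blank 862 ((0.5236899852752686, -0.28509169816970825), (0.046600427478551865, 0.1938633918762207), 83.14877319335938)
 plate px [120 121 127] [ 0.52874384 -0.00584461  0.00849934]
 plate 1489 ((0.6910141110420227, -0.329391211271286), (0.30356302857398987, 0.9079899787902832), 6.786848068237305)
 blue top 233 ((0.6927095651626587, 0.016675109043717384), (0.11323151737451553, 0.03981746733188629), 3.754866123199463)
 handle 148 [0.65716256 0.01469924 0.14480999] ((0.6571277379989624, 0.01585884764790535), (0.017914779484272003, 0.09266917407512665), 74.78560638427734) 0.15417510860870598
side bench z 0.0013769379222319245
 blank px [87 65 48] [ 0.5197936  -0.29977239  0.03255975]
 blank 747 ((0.5181581377983093, -0.28564077615737915), (0.04866866022348404, 0.19419066607952118), 84.15946960449219)
 plate px [110 112 112] [ 0.53605256 -0.00448287  0.01530763]
 plate 1107 ((0.46718475222587585, -0.4600521922111511), (1.3436307907104492, 0.2749027907848358), 71.67058563232422)
 blue top 13 ((0.679600179195404, 0.011775416322052479), (0.020060481503605843, 0.09493790566921234), 85.7503433227539)
 handle 121 [0.65085268 0.0147072  0.14326298] ((0.6509917974472046, 0.015036504715681076), (0.019666055217385292, 0.0912785604596138), 80.07380676269531) 0.15478389335971077
```

View pics/crop0.png

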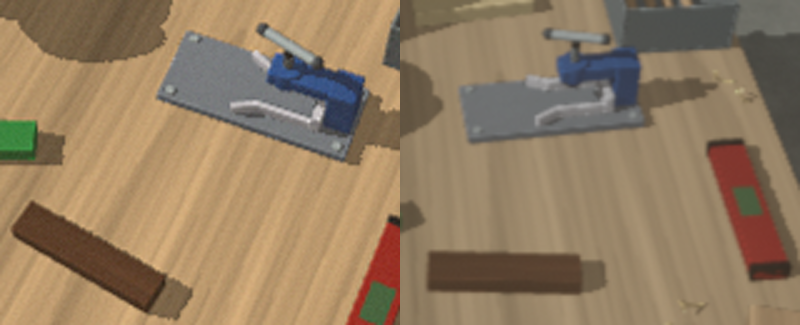

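The crop confirms the dark walnut bar, with the jig's mouth facing left. Next I'll refine the jig pose.

```bash
python3 - <<'E'
from h import *
for n in("scene","side"):
    f=np.load(f"{n}0.npz"); im,d,K,V=f["im"],f["d"],f["K"],f["V"]
    hsv=cv2.cvtColor(im,cv2.COLOR_RGB2HSV)
    C=np.linalg.inv(V)[:3,3]; R=V[:3,:3]
    def ray(uv,z):
        uv=np.asarray(uv,float); dd=np.c_[(uv[:,0]-K[0,2])/K[0,0],-(uv[:,1]-K[1,2])/K[1,1],-np.ones(len(uv))]@R
        return C+dd*((z-C[2])/dd[:,2])[:,None]
    W=world(d,K,V);X,Y,Z=W[...,0],W[...,1],W[...,2]
    reg=(X>.42)&(X<.82)&(Y>-.1)&(Y<.13)
    m=((hsv[...,1]<60)|((hsv[...,0]>100)&(hsv[...,0]<130)))&reg
    k,l,s,_=cv2.connectedComponentsWithStats(m.astype(np.uint8)); i=1+s[1:,4].argmax(); m=l==i
    g=m&(Z>.007)&(Z<.021)   # plate top points
    v,u=np.nonzero(g); P=ray(np.c_[u,v],.015)[:,:2].astype(np.float32)
    (c,wh,a)=cv2.minAreaRect(P); print(n,g.sum(),"plate",c,wh,a)
    bm=(hsv[...,0]>105)&(hsv[...,0]<125)&(hsv[...,1]>120)&reg&(Z>.088)
    v,u=np.nonzero(bm); P=ray(np.c_[u,v],.097)[:,:2].astype(np.float32); print(" blue",cv2.minAreaRect(P))
    h=reg&(Z>.13)&(Z<.165); v,u=np.nonzero(h); P=ray(np.c_[u,v],.146)[:,:2].astype(np.float32); print(" bar",cv2.minAreaRect(P), P.mean(0))
    bl=(hsv[...,2]<130)&(hsv[...,1]>60)&(X>.38)&(X<.67)&(Y<-.2)&(Y>-.36)&(Z>.022)
    v,u=np.nonzero(bl); P=ray(np.c_[u,v],.028)[:,:2].astype(np.float32); print(" blank",cv2.minAreaRect(P),P.mean(0))
E
```

```text
scene 1602 plate (0.6261828541755676, 0.012776665389537811) (0.2597237527370453, 0.11440631002187729) 2.695621967315674
 blue ((0.6938499212265015, 0.014437434263527393), (0.1127268373966217, 0.04006029665470123), 2.2626681327819824)
 bar ((0.656076192855835, 0.012677175924181938), (0.022020651027560234, 0.09386733174324036), 76.77239227294922) [0.6573676  0.01422155]
 blank ((0.5240004062652588, -0.28639209270477295), (0.046145129948854446, 0.19478599727153778), 83.79853820800781) [ 0.52644163 -0.28642944]
side 1163 plate (0.6433958411216736, 0.040153976529836655) (0.3087446987628937, 0.17406727373600006) 3.1890065670013428
 blue ((0.6789476275444031, 0.0061696190387010574), (0.09211886674165726, 0.015973659232258797), 3.0118093490600586)
 bar ((0.6499847173690796, 0.010890226811170578), (0.027436617761850357, 0.09135206788778305), 77.8263168334961) [0.65049297 0.01265307]
 blank ((0.5180726647377014, -0.2874825596809387), (0.050182994455099106, 0.19442416727542877), 83.71308898925781) [ 0.5182785 -0.2866383]
```

```bash
python3 -m handwheel '[0,0,0,-5.4, 0,0,0,-5.4, 0,0,0,-5.4, -0.0185,-0.0313,-0.003,0, -0.0185,-0.0313,-0.003,0, -0.0185,-0.0313,-0.003,0, -0.0185,-0.0313,-0.003,0, -0.0185,-0.0313,-0.003,0, -0.0185,-0.0313,-0.003,0, -0.0185,-0.0313,-0.003,0, -0.0185,-0.0313,-0.003,0, -0.0185,-0.0313,-0.003,0, -0.0185,-0.0313,-0.003,0, -0.0185,-0.0313,-0.003,0, -0.0185,-0.0313,-0.003,0, -0.0185,-0.0313,-0.003,0, -0.0185,-0.0313,-0.003,0, -0.0185,-0.0313,-0.003,0, -0.0185,-0.0313,-0.003,0]'
python3 -m handwheel '[0,0,0,0, 0,0,0,0, 0,0,0,0]'
python3 - <<'E'
from h import *
o=r.get_obs(); print(o["qpos"].round(1),o["tool_pos"],o["tcp_rot"].round(3).tolist())
im,d,K,V,c=snap("wrist"); np.savez("wrist1.npz",im=im,d=d,K=K,V=V); print(np.linalg.inv(V).round(3))
cv2.imwrite("pics/wrist1.png",im[...,::-1])
E
```

```text
t: 1.68
tool_pos: [0.4594, -0.0008, 0.2792]
tcp_rot: [[-0.994, 0.11, -0.0], [0.11, 0.994, 0.0], [0.0, 0.0, -1.0]]
force: [0.8, 0.5, -0.1]
opening: 1.004
grasp_force: 0.0
t: 1.93
tool_pos: [0.4588, 0.0011, 0.2788]
tcp_rot: [[-0.994, 0.111, -0.001], [0.111, 0.994, 0.001], [0.002, 0.001, -1.0]]
force: [-0.4, 0.3, -0.9]
opening: 1.0
grasp_force: 0.0
[-9.9  4.5 -7.5 78.1  0.  -3.6] [0.45875185 0.00107127 0.27878991] [[-0.994, 0.111, -0.001], [0.111, 0.994, 0.001], [0.002, 0.001, -1.0]]
[[ 0.11  -0.941 -0.321  0.377]
 [ 0.994  0.104  0.034  0.01 ]
 [ 0.001 -0.323  0.946  0.422]
 [ 0.     0.     0.     1.   ]]
```

View pics/wrist1.png

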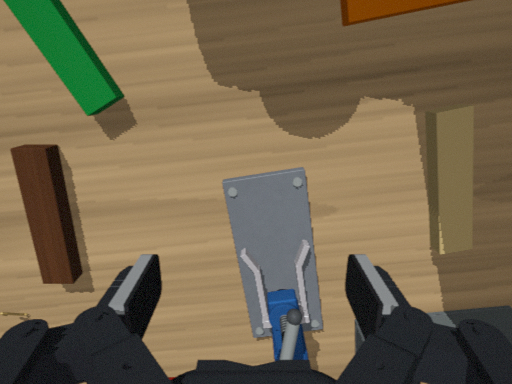

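The wrist view shows the plate's near edge at (263,175), the guides at (255,275) and (303,270), the bar's near ball at (294,317), the blank at (50,213) and the offcut at (452,180).

```bash
python3 - <<'E'
from h import *
f=np.load("wrist1.npz"); im,d,K,V=f["im"],f["d"],f["K"],f["V"]
hsv=cv2.cvtColor(im,cv2.COLOR_RGB2HSV)
C=np.linalg.inv(V)[:3,3]; R=V[:3,:3]
def ray(uv,z):
    uv=np.asarray(uv,float); dd=np.c_[(uv[:,0]-K[0,2])/K[0,0],-(uv[:,1]-K[1,2])/K[1,1],-np.ones(len(uv))]@R
    return C+dd*((z-C[2])/dd[:,2])[:,None]
W=world(d,K,V);X,Y,Z=W[...,0],W[...,1],W[...,2]
print("bench z",np.median(Z[60:150,200:380]), "plate z",np.median(Z[190:230,250:290]))
def rect(m,z,nm):
    m=m.astype(np.uint8); k,l,s,_=cv2.connectedComponentsWithStats(m); m=l==1+s[1:,4].argmax()
    v,u=np.nonzero(m); P=ray(np.c_[u,v],z)[:,:2].astype(np.float32); print(nm,m.sum(),cv2.minAreaRect(P)); return m
u=np.arange(512)[None,:]+0*Z; v=np.arange(384)[:,None]+0*Z
box=lambda a,b,c,e:(u>a)&(u<c)&(v>b)&(v<e)
bl=(hsv[...,2]<130)&(hsv[...,1]>70)&box(0,135,95,292)&(Z>.022)
rect(bl,.028,"blank")
# fit plate long edges: top-face points, per-row extents
g=(hsv[...,1]<60)&box(215,160,335,345)&(Z>.010)&(Z<.021)
g=cv2.morphologyEx(g.astype(np.uint8),cv2.MORPH_OPEN,np.ones((3,3)))>0
L=[];Rr=[]
for row in range(190,310):
    q=np.nonzero(g[row])[0]
    L.append((q[0]-.5,row)); Rr.append((q[-1]+.5,row))
ln=[]
for nm,s in(("L",L),("R",Rr)):
    p=ray(s,.015)[:,:2]; vx,vy,x0,y0=cv2.fitLine(p.astype(np.float32),cv2.DIST_HUBER,0,.001,.001).ravel(); 
    print(nm,"yaw",np.degrees(np.arctan2(vy/vx,1)),"y at x=.6",y0+(.6-x0)*vy/vx)
cols=range(236,300); T=[(c,np.nonzero(g[:,c])[0][0]-.5) for c in cols]
p=ray(T,.015)[:,:2]; print("near edge x,y mean",np.median(p,0), "slope",np.polyfit(p[:,1],p[:,0],1))
rect(box(205,160,340,345)&(hsv[...,1]<60)&(Z>.008)&(Z<.022),.015,"platerect")
gd=(hsv[...,2]>160)&(hsv[...,1]<40)&box(235,230,320,340)&(Z>.026)
k,l,s,c=cv2.connectedComponentsWithStats(gd.astype(np.uint8))
for i in range(1,k):
    if s[i,4]>60:
        vv,uu=np.nonzero(l==i); P=ray(np.c_[uu,vv],.033); print("guide",s[i],"x",P[:,0].min(),P[:,0].max(),"tail y",np.median(P[P[:,0]>P[:,0].max()-.03][:,1]))
E
```

```text
bench z 0.0005491830410702114 plate z 0.015739420734845133
blank 4838 ((0.5216712951660156, -0.28200748562812805), (0.048105884343385696, 0.1952088177204132), 83.62297058105469)
L yaw 2.8213909 y at x=.6 -0.03907409
R yaw 2.8731413 y at x=.6 0.06997102
near edge x,y mean [0.4941381  0.01697464] slope [-0.0493312   0.49489272]
platerect 9864 ((0.624479353427887, 0.016545988619327545), (0.26189401745796204, 0.10916096717119217), 2.882406234741211)
guide [296 243  13  80 318] x 0.5908855829999374 0.7212873479413271 tail y 0.0515934312502947
guide [241 251  30  77 359] x 0.5940049580072486 0.724115770837406 tail y -0.007737266777015729
```

```bash
python3 -m handwheel '[-0.0039,-0.0345,0.02,0, -0.0039,-0.0345,0.02,0, -0.0039,-0.0345,0.02,0, -0.0039,-0.0345,0.02,0, -0.0039,-0.0345,0.02,0, -0.0039,-0.0345,0.02,0, -0.0039,-0.0345,0.02,0, -0.0039,-0.0345,0.02,0, 0,0,0.03,0, 0,0,0.03,0, 0,0,0,0, 0,0,0,0]'
python3 - <<'E'
from h import *
o=r.get_obs(); print(o["qpos"].round(1))
im,d,K,V,c=snap("wrist"); cv2.imwrite("pics/wrist2.png",im[...,::-1])
E
```

```text
t: 2.98
tool_pos: [0.4588, -0.2742, 0.0581]
tcp_rot: [[-0.994, 0.108, -0.004], [0.108, 0.994, 0.003], [0.004, 0.003, -1.0]]
force: [1.0, -0.7, 0.5]
opening: 1.004
grasp_force: 0.0
[-39.5  20.4 -19.5  50.3   0.  -33.3]
```

View pics/wrist2.png

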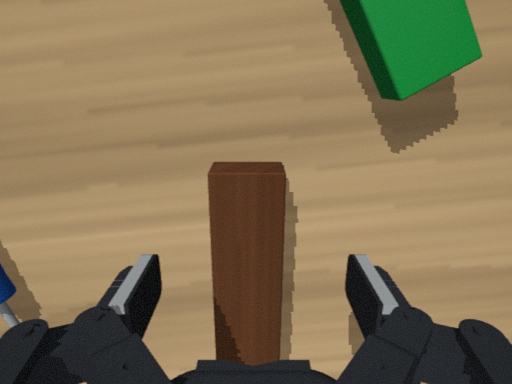

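The blank is centred between the fingers, with its end edge at row 168 (columns 209–285). I'll go down and grip it.

```bash
python3 -m handwheel '[0,0,0.018,0, 0,0,0.018,0, 0,0,0.017,0, 0,0,0,0, 0,0,0,0]'; python3 -m handwheel '[0,0,0,0, 0,0,0,0, 0,0,0,0, 0,0,0,0, 0,0,0,0, 0,0,0,0]' 0 80; python3 -m handwheel '[0,0,0,0, 0,0,0,0, 0,0,0,0]'
```

```text
t: 3.45
tool_pos: [0.4609, -0.2764, 0.0079]
tcp_rot: [[-0.994, 0.108, 0.001], [0.108, 0.994, -0.001], [-0.001, -0.001, -1.0]]
force: [-0.3, 0.6, 0.3]
opening: 1.001
grasp_force: 0.0
t: 3.95
tool_pos: [0.4611, -0.2776, 0.0079]
tcp_rot: [[-0.994, 0.11, 0.002], [0.11, 0.994, -0.002], [-0.002, -0.001, -1.0]]
force: [-0.2, 0.8, 6.9]
opening: 0.498
grasp_force: 82.8
t: 4.2
tool_pos: [0.4611, -0.2776, 0.0079]
tcp_rot: [[-0.994, 0.11, 0.002], [0.11, 0.994, -0.002], [-0.003, -0.001, -1.0]]
force: [-0.2, 1.2, 7.1]
opening: 0.496
grasp_force: 82.8
```

```bash
python3 -m handwheel '[0,0,-0.02,0, 0,0,-0.02,0, 0,0,-0.02,0, 0,0,-0.02,-4.55, 0,0,0,-4.55, 0,0,0,0, 0,0,0,0, 0,0,0,0]'
python3 - <<'E'
from h import *
o=r.get_obs(); t=o["tool_pos"];T=o["tcp_rot"]; print(t,T.round(4).tolist(),o["force"].round(1))
im,d,K,V,c=snap("wrist"); W=world(d,K,V); hsv=cv2.cvtColor(im,cv2.COLOR_RGB2HSV)
L=(W-t)@T   # tool coords
m=(hsv[...,1]>70)&(hsv[...,2]<150)&(W[...,2]>.07); m[:140]=0; m[:,:190]=0; m[:,310:]=0
ml=(L[...,2]<-.01)&m
p=L[ml]; print(ml.sum(),"tool x of near end",np.percentile(p[:,0],[2,50,98,99.5]),"y",np.percentile(p[:,1],[1,50,99]))
for a in(.02,.03,.04):
  q=p[abs(p[:,0]-a)<.003]; print(a,len(q),"z top",q[:,2].mean() if len(q) else 0, "y mid",(q[:,1].min()+q[:,1].max())/2 if len(q) else 0)
cv2.imwrite("pics/wrist3.png",im[...,::-1])
for n in("scene","side"):
    im,d,K,V,c=snap(n); W=world(d,K,V);hsv=cv2.cvtColor(im,cv2.COLOR_RGB2HSV); L=(W-t)@T
    m=(hsv[...,1]>60)&(hsv[...,2]<130)&(W[...,2]>.05)&(W[...,2]<.15)&(abs(L[...,1])<.03)&(L[...,0]<-.03)&(L[...,0]>-.2)
    p=L[m]; print(n,m.sum(),"far end x",np.percentile(p[:,0],[1,3]),"y",np.percentile(p[:,1],[2,98]), "z top by x",[(a,np.percentile(p[abs(p[:,0]-a)<.01][:,2],10).round(4)) for a in(-.05,-.09,-.13)])
E
```

```text
t: 4.87
tool_pos: [0.4594, -0.2763, 0.0856]
tcp_rot: [[-0.999, -0.047, -0.001], [-0.047, 0.999, 0.001], [0.001, 0.001, -1.0]]
force: [-0.2, 0.0, -2.9]
opening: 0.494
grasp_force: 81.8
[ 0.45935919 -0.27633032  0.08556203] [[-0.9989, -0.0467, -0.0013], [-0.0467, 0.9989, 0.0011], [0.0012, 0.0012, -1.0]] [-0.2  0.  -2.9]
17003 tool x of near end [-0.0454812   0.00255846  0.03608696  0.08233689] y [-0.02104122  0.00020672  0.0213703 ]
0.02 1322 z top -0.020661150119937275 y mid 0.00048599991355101
0.03 1413 z top -0.02072179920379873 y mid 0.0005104451710458494
0.04 0 z top 0 y mid 0
scene 783 far end x [-0.15904198 -0.15832271] y [-0.02335619  0.01995397] z top by x [(-0.05, np.float64(-0.023)), (-0.09, np.float64(-0.0223)), (-0.13, np.float64(-0.0217))]
side 673 far end x [-0.15403497 -0.1513027 ] y [-0.02440025  0.02106545] z top by x [(-0.05, np.float64(-0.0216)), (-0.09, np.float64(-0.0219)), (-0.13, np.float64(-0.0226))]
```

```bash
python3 -m handwheel '[0.01,0,0,0, 0.0018,0.0355,0,0, 0.0018,0.0355,0,0, 0.0018,0.0355,0,0, 0.0018,0.0355,0,0, 0.0018,0.0355,0,0, 0.0018,0.0355,0,0, 0.0018,0.0355,0,0, 0.0018,0.0355,0,0, 0,0,0,0, 0,0,0,0, 0,0,0.02,0, 0,0,0.02,0, 0,0,0.01,0, 0,0,0,0, 0,0,0,0]'
python3 - <<'E'
from h import *
o=r.get_obs(); t=o["tool_pos"];T=o["tcp_rot"]; print(t,np.degrees(np.arctan2(-T[1,0],-T[0,0])),o["force"].round(1))
im,d,K,V,c=snap("wrist"); np.savez("w4.npz",im=im,d=d,K=K,V=V); cv2.imwrite("pics/wrist4.png",im[...,::-1])
ims=[]
for n in("scene","side"):
    im,d,K,V,c=snap(n); np.savez(f"{n}4.npz",im=im,d=d,K=K,V=V)
    p=V@np.array([.6,.015,.03,1]); u=K[0,0]*p[0]/-p[2]+K[0,2]; v=-K[1,1]*p[1]/-p[2]+K[1,2]; u,v=int(u),int(v)
    ims.append(cv2.resize(im[v-65:v+65,u-65:u+65],None,fx=3,fy=3,interpolation=cv2.INTER_CUBIC))
cv2.imwrite("pics/crop4.png",np.hstack(ims)[...,::-1])
E
```

```text
t: 6.35
tool_pos: [0.4213, 0.0046, 0.0359]
tcp_rot: [[-0.999, -0.047, -0.002], [-0.047, 0.999, 0.0], [0.002, 0.0, -1.0]]
force: [-0.0, 0.5, -1.4]
opening: 0.499
grasp_force: 82.1
[0.42127025 0.0046133  0.03592699] 2.6779720115337273 [-0.   0.5 -1.4]
```

View pics/crop4.png

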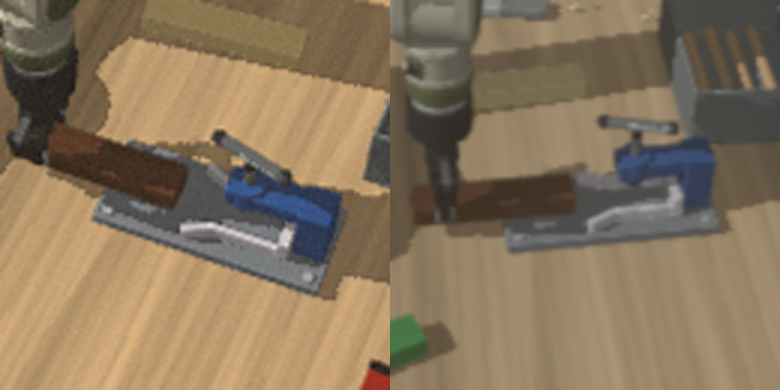

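The blank is held level just in front of the mouth, and the jig is undisturbed. I'll lower it nearly onto the plate and slide it in.

```bash
python3 -m handwheel '[0,0.0018,0.005,0, 0,0,0.005,0, 0,0,0,0, -0.012,0,0,0, -0.012,0,0,0, -0.012,0,0,0, -0.012,0,0,0, 0,0,0,0, 0,0,0,0]'; python3 -m handwheel '[-0.012,0,0,0, -0.012,0,0,0, -0.012,0,0,0, 0,0,0,0, 0,0,0,0]'
python3 - <<'E'
from h import *
o=r.get_obs(); print(o["force"].round(1),o["ft_torque"].round(2),o["tool_pos"])
E
```

```text
t: 7.25
tool_pos: [0.4697, 0.0099, 0.0261]
tcp_rot: [[-0.999, -0.049, -0.0], [-0.049, 0.999, 0.0], [0.0, 0.0, -1.0]]
force: [-0.5, -0.0, -1.4]
opening: 0.498
grasp_force: 82.1
t: 7.67
tool_pos: [0.5047, 0.0117, 0.026]
tcp_rot: [[-0.999, -0.049, -0.001], [-0.049, 0.999, 0.0], [0.001, 0.0, -1.0]]
force: [0.0, -0.3, -2.0]
opening: 0.501
grasp_force: 82.1
[ 0.  -0.3 -2. ] [-0.01  0.16 -0.02] [0.50468101 0.01166665 0.0260387 ]
```

```bash
python3 -m handwheel '[0,0,0.002,0, 0,0,0,0, -0.008,0,0,0, -0.008,0,0,0, -0.008,0,0,0, 0,0,0,0, 0,0,0,0]'; python3 -m handwheel '[-0.003,0,0,0, -0.003,0,0,0, 0,0,0,0, 0,0,0,0]'; python3 -m handwheel '[-0.002,0,0,0, -0.002,0,0,0, 0,0,0,0, 0,0,0,0]'
```

```text
t: 8.25
tool_pos: [0.5305, 0.0127, 0.0243]
tcp_rot: [[-0.999, -0.049, 0.001], [-0.049, 0.999, 0.0], [-0.001, -0.0, -1.0]]
force: [-0.0, -0.8, -2.6]
opening: 0.496
grasp_force: 82.1
t: 8.58
tool_pos: [0.5357, 0.013, 0.0243]
tcp_rot: [[-0.999, -0.049, 0.0], [-0.049, 0.999, 0.0], [-0.0, 0.0, -1.0]]
force: [0.7, -1.1, -2.0]
opening: 0.494
grasp_force: 82.1
t: 8.92
tool_pos: [0.5397, 0.0132, 0.0243]
tcp_rot: [[-0.999, -0.049, 0.0], [-0.049, 0.999, 0.0], [-0.0, 0.0, -1.0]]
force: [-0.3, -0.7, -2.3]
opening: 0.497
grasp_force: 82.1
```

```bash
python3 -m handwheel '[0,0,0.001,0, 0,0,0,0, -0.0015,0,0,0, 0,0,0,0]'; python3 -m handwheel '[-0.0015,0,0,0, 0,0,0,0, 0,0,0,0]';python3 -m handwheel '[-0.0015,0,0,0, 0,0,0,0, 0,0,0,0]'
```

```text
t: 9.25
tool_pos: [0.5412, 0.0133, 0.0233]
tcp_rot: [[-0.999, -0.049, 0.0], [-0.049, 0.999, 0.0], [-0.0, 0.0, -1.0]]
force: [-1.2, 0.1, -1.0]
opening: 0.496
grasp_force: 82.2
t: 9.5
tool_pos: [0.5412, 0.0134, 0.023]
tcp_rot: [[-0.999, -0.049, -0.003], [-0.049, 0.999, -0.0], [0.003, 0.0, -1.0]]
force: [-5.6, -1.5, 0.8]
opening: 0.499
grasp_force: 82.4
t: 9.75
tool_pos: [0.5412, 0.0134, 0.023]
tcp_rot: [[-0.999, -0.049, -0.005], [-0.049, 0.999, -0.0], [0.005, -0.0, -1.0]]
force: [-9.1, -1.0, 4.8]
opening: 0.494
grasp_force: 82.9
```

Contact with the stop came at x = 0.5412, against 0.5406 expected, so the blank is home. I'll ease off, release, rise, and check the blank and the bar.

```bash
python3 -m handwheel '[0.0015,0,0,0, 0,0,0,0]'; python3 -m handwheel '[0,0,0,0, 0,0,0,0, 0,0,0,0, 0,0,0,0, 0,0,0,0, 0,0,0,0]' 0.0854; python3 -m handwheel '[0,0,-0.01,0, 0,0,-0.02,0, 0.01,0,-0.035,0, 0.01,0,-0.035,0, 0.01,0,-0.035,0, 0.01,0,-0.035,0, 0.01,0,-0.035,0, 0.01,0,-0.035,0, 0,0,0,0, 0,0,0,0, 0,0,0,0]'
python3 - <<'E'
from h import *
o=r.get_obs(); print(o["qpos"].round(1),o["tool_pos"],o["ft_torque"],np.degrees(np.arctan2(-o["tcp_rot"][1,0],-o["tcp_rot"][0,0])))
im,d,K,V,c=snap("wrist"); np.savez("w5.npz",im=im,d=d,K=K,V=V)
cv2.imwrite("pics/wrist5.png",im[...,::-1])
E
```

```text
t: 9.92
tool_pos: [0.5412, 0.0134, 0.023]
tcp_rot: [[-0.999, -0.049, -0.002], [-0.049, 0.999, -0.0], [0.002, 0.0, -1.0]]
force: [-5.2, -1.2, 1.0]
opening: 0.493
grasp_force: 82.4
t: 10.42
tool_pos: [0.543, 0.0134, 0.0234]
tcp_rot: [[-0.999, -0.049, 0.001], [-0.049, 0.999, 0.0], [-0.001, 0.0, -1.0]]
force: [0.2, -0.2, 0.3]
opening: 1.0
grasp_force: 0.0
t: 11.33
tool_pos: [0.4827, 0.0104, 0.2637]
tcp_rot: [[-0.999, -0.049, 0.001], [-0.049, 0.999, -0.0], [-0.001, -0.0, -1.0]]
force: [0.2, 1.0, -0.4]
opening: 1.003
grasp_force: 0.0
[ -8.3   7.2  -6.6  76.2   0.  -11.1] [0.48268534 0.01044378 0.26365907] [-0.00920699  0.01174849 -0.03082051] 2.7909514142507668
```

View pics/wrist5.png

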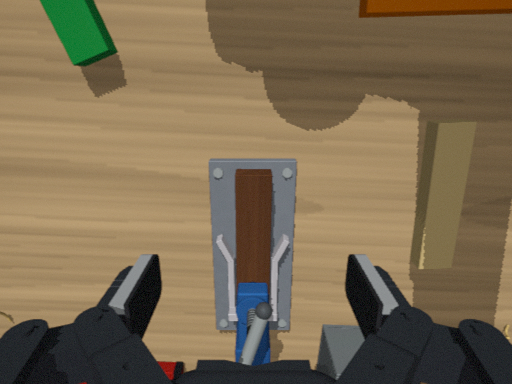

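The blank lies straight between the guides, its near end at row 169 against the plate edge at row 159. The bar's near ball is at (263,311). Now I'll measure the bar.

```bash
python3 - <<'E'
from h import *
f=np.load("w5.npz"); im,d,K,V=f["im"],f["d"],f["K"],f["V"]; hsv=cv2.cvtColor(im,cv2.COLOR_RGB2HSV)
W=world(d,K,V);X,Y,Z=W[...,0],W[...,1],W[...,2]
g=lambda c,r0,r1:[ (r,W[r,c].round(4).tolist()) for r in range(r0,r1,2)]
J=lambda P:(P[...,:2]-[.6546,.018])@np.array([[np.cos(.0497),-np.sin(.0497)],[np.sin(.0497),np.cos(.0497)]])
w=(hsv[...,1]>80)&(hsv[...,0]<20)&(hsv[...,2]<150)&(Z>.036)&(Z<.05)&(X>.45)&(X<.65)&(abs(Y-.015)<.05)
p=J(W[w]); print("blank top z",np.median(Z[w]),"x0",np.percentile(p[:,0],[.5,1,2]),"y",np.percentile(p[:,1],[1,50,99]))
q=(hsv[...,1]<70)&(Z>.009)&(Z<.021)&(X<.62)&(X>.46)&(abs(Y-.015)<.08); p=J(W[q]); print("plate x0",np.percentile(p[:,0],[.5,1,2]),"y",np.percentile(p[:,1],[1,99]))
h=(Z>.125)&(Z<.17)&(X>.58)&(X<.72)&(abs(Y-.015)<.06)
h[:295]=0
p=W[h]; print("bar",len(p),p.mean(0),"ztop",np.percentile(p[:,2],95)); vx,vy,x0,y0=cv2.fitLine(p[:,:2].astype(np.float32),cv2.DIST_HUBER,0,.001,.001).ravel()
print("yaw",np.degrees(np.arctan(vy/vx)),"at .6546: y",y0+(.6546-x0)*vy/vx,"near end x,y",p[:,:2][p[:,0].argmin()])
for n in("scene","side"):
    im,d,K,V,c=snap(n); W=world(d,K,V);X,Y,Z=W[...,0],W[...,1],W[...,2]
    h=(Z>.128)&(Z<.165)&(X>.58)&(X<.72)&(abs(Y-.015)<.06); p=W[h]
    vx,vy,x0,y0=cv2.fitLine(p[:,:2].astype(np.float32),cv2.DIST_HUBER,0,.001,.001).ravel()
    print(n,len(p),p.mean(0),"yaw",np.degrees(np.arctan(vy/vx)),"xr",p[:,0].min(),p[:,0].max(),"zmax",np.percentile(p[:,2],95))
    hsv=cv2.cvtColor(im,cv2.COLOR_RGB2HSV);w=(hsv[...,1]>80)&(hsv[...,0]<20)&(hsv[...,2]<130)&(Z>.036)&(Z<.05)&(X>.45)&(X<.7)&(abs(Y-.015)<.05)
    print(cv2.minAreaRect(W[w][:,:2].astype(np.float32)))
E
```

```text
blank top z 0.0437167590158285 x0 [-0.14931668 -0.14915717 -0.14862341] y [-0.01940817  0.00137908  0.02223587]
plate x0 [-0.15909269 -0.15895267 -0.15870855] y [-0.05390474  0.05389674]
bar 933 [0.64007845 0.02003876 0.14627928] ztop 0.14940356439078498
yaw -14.149389 at .6546: y 0.015860578 near end x,y [0.6079283  0.02684598]
scene 143 [0.6572879  0.01485047 0.14515604] yaw -13.509074 xr 0.6120937928049638 0.7020390707713308 zmax 0.15138003276098944
((0.6033077239990234, 0.013369012624025345), (0.19225426018238068, 0.04819374904036522), 2.4941039085388184)
side 115 [0.65087352 0.01473764 0.14415733] yaw -11.500598 xr 0.60616043402915 0.6962040233720583 zmax 0.1511753342829046
((0.5971444845199585, 0.011098571121692657), (0.05175189673900604, 0.19009052217006683), 89.63886260986328)
```

```bash
python3 -m handwheel '[0,0,0,-6.8, 0,0,0,-6.8, 0,0,0,-6.8, 0,0,0,-6.8, 0,0,0,-6.8, 0,0,0,-6.8, 0,0,0,-6.8, 0,0,0,-6.8, 0,0,0,-6.8, 0,0,0,-6.8, 0,0,0,-6.8, 0,0,0,-6.8, 0,0,0,-6.8, 0,0,0,-6.8, 0,0,0,-6.8, 0,0,0,-6.8, 0,0,0,-6.8, 0,0,0,-6.8, 0,0,0,-6.8, 0,0,0,-6.8]'
python3 -m handwheel '[0,0,0,-6.8, 0,0,0,-6.8, 0,0,0,-6.8, 0,0,0,-6.8, 0.033,-0.0096,0,0, 0.033,-0.0096,0,0, 0.033,-0.0096,0,0, 0.033,-0.0096,0,0, 0.033,-0.0098,0,0, 0,0,0.03,0, 0,0,0.03,0, 0,0,0,0, 0,0,0,0, 0,0,0,0]'
python3 - <<'E'
from h import *
o=r.get_obs(); t=o["tool_pos"];T=o["tcp_rot"]; print(o["qpos"].round(1),t,o["ft_torque"].round(3),np.degrees(np.arctan2(T[1,0],T[0,0])))
im,d,K,V,c=snap("wrist"); W=world(d,K,V); L=(W-t)@T
h=(W[...,2]>.128)&(W[...,2]<.16)&(abs(L[...,1])<.03)&(abs(L[...,0])<.06)
p=L[h]; print(h.sum(),[(a,p[abs(p[:,0]-a)<.006][:,1].mean()) for a in(-.04,-.03,-.02,-.01,0) if (abs(p[:,0]-a)<.006).any()],p[:,0].min(),p[:,0].max(),np.percentile(W[h][:,2],95))
E
```

```text
t: 13.15
tool_pos: [0.4821, 0.0106, 0.2617]
tcp_rot: [[0.756, -0.654, -0.003], [-0.654, -0.756, 0.001], [-0.003, 0.002, -1.0]]
force: [-0.4, -0.5, -0.4]
opening: 1.001
grasp_force: 0.0
t: 14.32
tool_pos: [0.6541, 0.0173, 0.2037]
tcp_rot: [[0.97, -0.242, -0.001], [-0.242, -0.97, 0.0], [-0.001, 0.0, -1.0]]
force: [0.3, -0.2, -0.1]
opening: 0.996
grasp_force: 0.0
[  -5.5   27.5   13.    75.5    0.  -171.5] [0.65409569 0.0173135  0.203727  ] [ 0.031 -0.003  0.018] -14.004652776306843
2764 [(-0.04, np.float64(-0.0009618052394226782)), (-0.03, np.float64(-0.0008383778733900334)), (-0.02, np.float64(-0.0008811681828383193)), (-0.01, np.float64(-0.0011166022818115612)), (0, np.float64(-0.0014065580286653718))] -0.04536253885687085 0.04933909412573464 0.14918149129700792
```

```bash
python3 -m handwheel '[0.001,-0.001,0.03,0, 0,0,0.03,0, 0,0,0.018,0, 0,0,0,0, 0,0,0,0]'; python3 -c "
from cell import r;o=r.get_obs();print(o['tool_pos'],o['ft_torque'].round(3))"; python3 -m handwheel '[0,0,0,0, 0,0,0,0, 0,0,0,0, 0,0,0,0, 0,0,0,0, 0,0,0,0, 0,0,0,0, 0,0,0,0]' 0 80; python3 -c "
from cell import r;o=r.get_obs();print(o['tool_pos'],o['ft_torque'].round(3),o['force'].round(1))"
```

```text
t: 14.78
tool_pos: [0.6557, 0.018, 0.1268]
tcp_rot: [[0.97, -0.242, 0.001], [-0.242, -0.97, -0.0], [0.001, -0.0, -1.0]]
force: [0.8, -0.6, 0.1]
opening: 1.002
grasp_force: 0.0
[0.65571481 0.01797215 0.1267543 ] [-0.014 -0.038 -0.012]
t: 15.45
tool_pos: [0.6558, 0.0175, 0.126]
tcp_rot: [[0.97, -0.242, 0.001], [-0.242, -0.97, -0.001], [0.001, 0.001, -1.0]]
force: [-1.8, -2.0, 5.3]
opening: 0.133
grasp_force: 78.0
[0.65575375 0.01753447 0.1259914 ] [-0.45   0.318  0.017] [-1.8 -2.   5.3]
```

```bash
cat > q.py <<'E'
from cell import r
import numpy as np
o=r.get_obs();T=o['tcp_rot'];print("Q tau",o['ft_torque'].round(3),"F",o['force'].round(1),"yaw",np.degrees(np.arctan2(T[1,0],T[0,0])).round(1),"q6",o['qpos'][5].round(1))
E
python3 -m handwheel '[0,0,0.0003,5, 0,0,0.0003,5, 0,0,0.0004,5, 0,0,0.0003,5, 0,0,0.0004,5, 0,0,0.0004,5]' | sed -n '1,2p'; python3 q.py
python3 -m handwheel '[0,0,0.0003,5, 0,0,0.0003,5, 0,0,0.0004,5]'| sed -n '1,2p'; python3 q.py
python3 -m handwheel '[0,0,0,0, 0,0,0,0]' | sed -n '1,2p'; python3 q.py
```

```text
t: 15.95
tool_pos: [0.6553, 0.0167, 0.1241]
Q tau [-0.966  0.708  0.122] F [-3.6 -4.9  7.3] yaw -44.3 q6 -141.2
t: 16.2
tool_pos: [0.655, 0.0165, 0.1231]
Q tau [-1.064  0.956  0.093] F [-5.5 -5.3  7.6] yaw -59.3 q6 -126.2
t: 16.37
tool_pos: [0.655, 0.0164, 0.123]
Q tau [-1.075  0.831  0.138] F [-4.6 -6.2  6. ] yaw -59.1 q6 -126.4
```

```bash
s='sed -n 1,2p'
python3 -m handwheel '[0.0004,0.0012,0.0003,5, 0,0,0.0004,5, 0,0,0.0003,5, 0,0,0,0]'|$s; python3 q.py
python3 -m handwheel '[0,0,0.0003,5, 0,0,0.0004,5, 0,0,0,0]'|$s; python3 q.py
python3 -m handwheel '[0,0,0.0003,5, 0,0,0.0004,5, 0,0,0,0]'|$s; python3 q.py
```

```text
t: 16.7
tool_pos: [0.6545, 0.0162, 0.122]
Q tau [-0.652  0.589  0.111] F [-3.3 -3.6  6.1] yaw -74.2 q6 -111.3
t: 16.95
tool_pos: [0.6542, 0.0162, 0.1213]
Q tau [-0.728  0.787  0.079] F [-3.4 -3.7  6.2] yaw -84.2 q6 -101.3
t: 17.2
tool_pos: [0.6539, 0.0162, 0.1206]
Q tau [-0.7    0.893  0.125] F [-5.4 -4.2  6.9] yaw -94.2 q6 -91.3
```

```bash
s='sed -n 1,2p'
python3 -m handwheel '[0,0,0.0003,5, 0,0,0.0004,5, 0,0,0,0]'|$s; python3 q.py
python3 -m handwheel '[0,0,0.0003,5, 0,0,0.0004,5, 0,0,0,0]'|$s; python3 q.py
```

```text
t: 17.45
tool_pos: [0.6536, 0.0162, 0.1199]
Q tau [-0.717  1.002  0.075] F [-6.2 -3.4  7.7] yaw -104.2 q6 -81.3
t: 17.7
tool_pos: [0.6533, 0.0163, 0.1192]
Q tau [-0.71   1.161  0.145] F [-5.6 -4.   9.4] yaw -114.2 q6 -71.3
```

```bash
s='sed -n 1,2p'
python3 -m handwheel '[0,0,0.0003,5, 0,0,0.0004,5, 0,0,0,0]'|$s; python3 q.py
python3 -m handwheel '[0,0,0,0]'|$s; python3 q.py
```

```text
t: 17.95
tool_pos: [0.6531, 0.0164, 0.1185]
Q tau [-0.552  1.329  0.073] F [-7.1 -2.5  8.7] yaw -124.2 q6 -61.3
t: 18.03
tool_pos: [0.653, 0.0165, 0.1184]
Q tau [-0.578  1.371  0.082] F [-7.1 -2.9  9.4] yaw -124.0 q6 -61.5
```

```bash
s='sed -n 1,2p'
python3 -m handwheel '[0.0006,0.0006,0.0003,5, 0,0,0.0004,5, 0,0,0,0, 0,0,0,0]'|$s; python3 q.py
python3 -m handwheel '[0,0,0.0003,5, 0,0,0.0004,5, 0,0,0,0]'|$s; python3 q.py
python3 -m handwheel '[0,0,0,0]'|$s; python3 q.py
```

```text
t: 18.37
tool_pos: [0.6528, 0.0166, 0.118]
Q tau [-0.392  1.179  0.221] F [-6.1 -2.7  9.8] yaw -134.0 q6 -51.5
t: 18.62
tool_pos: [0.6526, 0.0168, 0.1176]
Q tau [-0.242  1.336  0.218] F [-7.4 -1.1 11.7] yaw -144.2 q6 -41.4
t: 18.7
tool_pos: [0.6526, 0.0168, 0.1176]
Q tau [-0.257  1.346  0.252] F [-6.7 -0.6 10.9] yaw -144.0 q6 -41.5
```

```bash
s='sed -n 1,2p'
python3 -m handwheel '[0,0,0.0003,5, 0,0,0.0004,5, 0,0,0,0]'|$s; python3 q.py
python3 -m handwheel '[0,0,0,0]'|$s; python3 q.py
```

```text
t: 18.95
tool_pos: [0.6525, 0.0171, 0.1172]
Q tau [-0.138  1.559  0.303] F [-8.4 -0.6 12.6] yaw -154.2 q6 -31.4
t: 19.03
tool_pos: [0.6525, 0.0171, 0.1171]
Q tau [-0.206  1.558  0.26 ] F [-8.   0.1 12. ] yaw -154.0 q6 -31.6
```

```bash
s='sed -n 1,2p'
python3 -m handwheel '[0,0,0.0001,4, 0,0,0.0001,4, 0,0,0,0]'|$s; python3 q.py
for i in 1 2 3; do python3 -m handwheel '[0,0,0,0]'|$s; python3 q.py; done
```

```text
t: 19.28
tool_pos: [0.6524, 0.0173, 0.1169]
Q tau [-0.076  1.549  0.345] F [-8.4  0.2 10.9] yaw -162.1 q6 -23.4
t: 19.37
tool_pos: [0.6524, 0.0173, 0.1168]
Q tau [-0.039  1.569  0.286] F [-7.6 -0.7 11.8] yaw -162.0 q6 -23.6
t: 19.45
tool_pos: [0.6524, 0.0173, 0.1169]
Q tau [-0.036  1.498  0.324] F [-7.8 -0.3 12. ] yaw -162.0 q6 -23.6
t: 19.53
tool_pos: [0.6524, 0.0173, 0.1168]
Q tau [-0.022  1.523  0.347] F [-7.6 -0.3 11.9] yaw -162.0 q6 -23.6
```

```bash
s='sed -n 1,2p'
python3 -m handwheel '[0,0,0.0001,4, 0,0,0.0001,4, 0,0,0,0]'|$s; python3 q.py
for i in 1 2 3 4; do python3 -m handwheel '[0,0,0,0]'|$s; python3 q.py; done
```

```text
t: 19.78
tool_pos: [0.6523, 0.0175, 0.1165]
Q tau [0.121 1.48  0.35 ] F [-7.8 -0.1 12. ] yaw -170.1 q6 -15.4
t: 19.87
tool_pos: [0.6523, 0.0176, 0.1165]
Q tau [0.053 1.532 0.347] F [-7.8  0.2 10.9] yaw -169.9 q6 -15.6
t: 19.95
tool_pos: [0.6523, 0.0175, 0.1165]
Q tau [0.075 1.543 0.414] F [-7.8  0.4 12.4] yaw -169.9 q6 -15.6
t: 20.03
tool_pos: [0.6523, 0.0175, 0.1165]
Q tau [0.078 1.462 0.387] F [-7.7  1.  11.2] yaw -169.9 q6 -15.6
t: 20.12
tool_pos: [0.6523, 0.0176, 0.1165]
Q tau [0.114 1.504 0.315] F [-7.4  0.5 10.6] yaw -169.9 q6 -15.6
```

Torque is about 0.36 N·m against about 0.11 free running, so roughly three times. I'll let go and rise.

```bash
python3 -m handwheel '[0,0,0,0, 0,0,0,0, 0,0,0,0, 0,0,0,0, 0,0,0,0, 0,0,0,0]' 0.0854; python3 -m handwheel '[0,0,-0.02,0, 0,0,-0.03,0, 0,0,-0.03,0, 0.03,0,-0.02,0, 0.03,0,-0.02,0, 0.03,0,-0.02,0, 0.03,0,-0.02,0, 0.03,0,0,0, 0.03,0,0,0, 0,0,0,0, 0,0,0,0]'
python3 q.py
python3 - <<'E'
from h import *
im,d,K,V,c=snap("wrist"); W=world(d,K,V); hsv=cv2.cvtColor(im,cv2.COLOR_RGB2HSV)
X,Y,Z=W[...,0],W[...,1],W[...,2]; h=(Z>.115)&(Z<.17)&(X>.58)&(X<.72)&(abs(Y-.015)<.06);h[:,:150]=0;h[:,360:]=0
p=W[h]; print("bar",len(p),p.mean(0),np.percentile(p[:,2],95)); print(cv2.fitLine(p[:,:2].astype(np.float32),2,0,.01,.01).ravel())
J=lambda P:(P[...,:2]-[.6546,.018])@np.array([[np.cos(.0497),-np.sin(.0497)],[np.sin(.0497),np.cos(.0497)]])
w=(hsv[...,1]>80)&(hsv[...,0]<20)&(hsv[...,2]<150)&(Z>.036)&(Z<.05)&(X>.45)&(X<.65)&(abs(Y-.015)<.05)
q=J(W[w]); print("blank x0",np.percentile(q[:,0],[.5,1]),"y",np.percentile(q[:,1],[1,50,99]))
cv2.imwrite("pics/wrist6.png",im[...,::-1])
E
```

```text
t: 20.62
tool_pos: [0.654, 0.0169, 0.1148]
tcp_rot: [[-0.985, -0.174, -0.0], [-0.174, 0.985, 0.0], [0.0, 0.0, -1.0]]
force: [-0.8, 0.1, 0.2]
opening: 0.963
grasp_force: 0.0
t: 21.53
tool_pos: [0.4758, -0.0144, 0.2759]
tcp_rot: [[-0.985, -0.173, 0.001], [-0.173, 0.985, -0.0], [-0.001, -0.0, -1.0]]
force: [0.4, -0.3, 1.1]
opening: 1.001
grasp_force: 0.0
Q tau [-0.041 -0.056 -0.023] F [ 0.4 -0.3  1.1] yaw -170.1 q6 -21.4
bar 947 [0.64721728 0.01548217 0.13691656] 0.13997380416927063
[0.8935493  0.44896504 0.6472173  0.01548217]
blank x0 [-0.14923451 -0.14907791] y [-0.0204414   0.0006626   0.02199553]
```

View pics/wrist6.png

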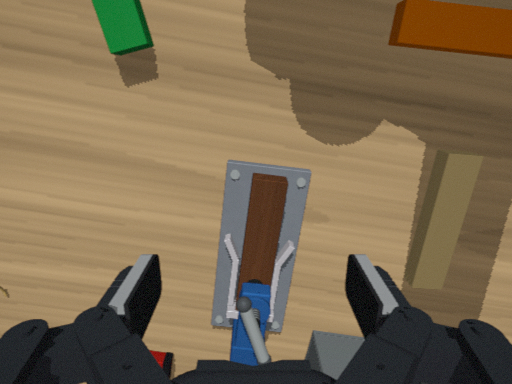

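The blank is still home: its near end is at row 174 against the plate edge at row 162, and straight. The bar sprang back by about 17°, which means a torque of about 0.4 N·m, and the offcut has not moved. Handing in.

```bash
python3 -c "
from cell import r; print(r.finish_job())"
```

```text
the job is handed in; nothing more can be done
None
```

The blank is home against the stop and clamped at about 0.36–0.4 N·m (roughly 40 N, inferred from the torque), everything is released, the offcut, screwdriver and brush were not touched, and the job was handed in at about 22 s; no verdict came back.

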